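# Pack the sample case: lock the lid on its stay, fit the retainer plate, unlock and close

### The arm

A 6-joint arm with a two-finger parallel gripper is mounted at the origin on the work surface. World frame = base frame: x ahead of the robot, y to its left, z up, the work surface at z = 0. Lengths are in m, angles in rad, forces in N, time in s.
With the tool pointing down it reaches from about 0.3 to 0.775 m from the base axis. Payload 14.6 kg.
Tool frame: the origin (TCP) lies midway between the tips of the shut fingers; the grasp point (between the pads) lies 19 mm behind it; z points along the fingers, y is the line along which they close (so a half turn about z gives the same grasp; the last joint's range is limited). The gripper opens to 85 mm and grips with 20 to 120 N. Pads are 22 mm wide; open, the fingers measure 114 mm over their backs; the gripper's body (76 mm by 85 mm) begins 54 mm behind the grasp point. The pads swing forward as they close: fully open they stand 13 mm farther back than shut.
Start: joints at [1.142, 0.3, 1.521, -0, 1.321, -0.067], TCP at [0.195, 0.514, 0.231] pointing down, gripper open.
Joint ranges: [-3.03, 3.03], [-0.79, 2.21], [0.23, 2.52], [-1.04, 4.18], [0, 3.07], [-2.55, 2.55]. Speed limits (rad/s): [2.22, 2.22, 2.57, 3.14, 3.14, 3.14].

### API

Orientations are given as a unit quaternion [x, y, z, w].
In Python, from plant import robot gives the robot as it stands. The module is installed in compiled form; this text tells all that it offers.
- The arm moves only by the tool servo_tool, never from a script. Its argument "increments" is a list of rows, each an object with "fingers": the gripper command: -1 is fully open, 1 is shut, values between are in proportion; "linear": the shift along the world's x, y, z as a fraction of full scale, a list of three; "roll": the turn about the world's z as a fraction of full scale. In form: [{"fingers": fingers, "linear": [x, y, z], "roll": roll}, ...]. A call has 1 to 20 rows; each row shifts and turns the commanded pose from where the row before left it; what a row does not reach is not made up. Full scale, the value 1, is 0.05 m for a shift and pi rad for a turn. A row lasts 1/10 s, in which the tool goes at most 50 mm and 8.59 degrees, less where a joint would pass 70% of its speed; a pose out of reach is approached as far as the arm can. A call with a number of a shift or a turn outside -1 to 1 is refused whole. A call with a gripper value outside its range is refused whole. The fingers move at their own pace and stop on an object; "force" is the grip in N (left out, the last holds). Time passes only in rows, so rows that do not move let the fingers close. It gives the time, the measured TCP pose, the force, the opening and the grip force at its end, in the units of the state.
- robot.get_obs(): the state, without advancing time (a new reading comes with each control period).
- robot.snapshot(name): name is "side" or "top"; returns a dict with "img" (480x640x3 uint8, red, green, blue), "mtx" (3x3 intrinsics, pixels), "world_to_cam" (4x4, takes a point from world to camera coordinates). Camera axes: x right, y up, looking along -z (the intrinsics and any distortion apply to the point x, -y, -z); pixel columns grow to the right and rows downward; lengths in m; the calibration is good to about 2 mm. A picture is of the moment at which its call begins. There is no depth.
- robot.job_done(): hands the job in; it is judged then, once.
The state is a dict: "clock": time; "q": joint angles; "qd": joint speeds; "effort": joint torques, N m; "eef_pos": TCP position; "eef_rot": TCP orientation; "force": force on the tool from outside, world axes, zero at the start; "moment": the same for the moment, N m; "gripper_width": opening from 0.0 (shut) to 1.0 (fully open); "grip_force": force on a finger pad.
Only numpy, scipy, OpenCV 4.12 (cv2) and the standard library are available. Lean on these libraries where they do the work, as an engineer would, in place of code of your own. Each camera call takes 0.05 s, during which the arm holds its last target. There are 200 camera calls.

### The job

Open the metal sample case until its folding stay is straight and taut, then let the lid back so that it stands locked on the stay, and set the white retainer plate level over the two studs, fully down over the tubes. Then lift the lid off the lock, fold the stay's knee outward while the lid is still up, and lower the lid fully shut without letting it drop; leave the other things on the bench where they are.

Things in the scene. Friction and masses are not known exactly. Their poses are not given: they have to be found in the camera images.
- case: Aluminium case fixed to the bench: 200 (x) x 190 (y) x 100 mm tall, lid 12 mm thick on top. Origin: centre of its underside. Hinge along x on the +y wall; the lid's free edge with its carrying bar is on the -y side. Inside: white-capped tubes (tops 50 mm up) and two upright steel studs. The folding stay is outside its -x end wall, nearest the robot.
- hinge (a point): Middle of the lid's hinge axis, on the top of the +y wall: (0, +95, 100) mm in the case's frame; the axis is parallel to the case's x.
- lid_bar (a point): Centre of the lid's round black bar, 12 mm thick, 110 mm long, parallel to the hinge, 36 mm clear of the lid's free edge, held at its ends. At lid angle t it is 232 cos t - 6 sin t mm from the hinge axis towards -y and 232 sin t + 6 cos t mm above it. It can turn between the fingers: the lid can be carried with the tool pointing down throughout.
- lid (a joint): Lid angle, rad: 0 shut, grows as it opens; about 1.33 standing locked on the stay, 1.61 with the stay drawn out, straight and taut (its stop). The hinge is slightly stiff: left above about 1.47 the lid stays where it is; lower, it falls unless locked. Lid 0.41 to 0.55 kg.
- stay_slide (a joint): How far the knee is drawn out along the lower link, m: 0 seated, 0.020 fully out. Seated and straight, the upper link's tongue lies 12 mm deep in the lower link's channel and the stay cannot fold. Above about 0.013 (lid above 1.52) the tongue is free. With the stay straight, lowering the lid lets it slide in and lock; lifting the lid draws it out.
- stay_knee (a joint): Bend of the stay's knee, rad: 0 straight, about 2.7 folded double (lid shut). It bends outward, to the case's -y side. Only opening the lid to its stop at about 1.61 pulls it straight; let back sooner, it folds again instead of locking. Slight friction holds it where it is left. Links 73 mm between pivots.
- knee_knob (a point): Grip point on the knee's black round knob: 14 mm thick, along the case's x, pointing to -x; a 21 mm end disc begins 24 mm beyond this point. It is 56 mm outside the lid's end and about 160 mm above the bench when straight. With the lid lifted, moving it 40 mm to -y and 18 mm up bends the knee 0.8 rad and draws the lid to about 1.40. Takes 2 to 3 N once the tongue is free.
- stud_mid (a point): Point midway between the two studs, at the level on which the plate's underside rests (60 mm above the bench): (0, -30, 60) mm in the case's frame. The studs stand at 60 mm either side of it along the case's x; 10 mm thick with conical tips, 22 mm tall above this level, on 24 mm collars.
- plate: White retainer plate, 160 (x) x 90 (y) x 6 mm, lying flat on the bench, about 0.15 to 0.29 kg. Origin: centre of its underside. Two 14 mm through holes at 60 mm either side of the centre along its x. A grip fin stands in the middle: 12 mm thick (x), 60 mm long (y), its top 34 mm above the underside. Either way round will do.
- wash_bottle: Bystander: white plastic bottle with red cap, 60 mm across, 170 mm tall; leave it where it is. Origin at its underside.
- jar: Bystander: amber glass jar, 72 mm across, 85 mm tall; leave it where it is. Origin at its underside.
- beaker: Bystander: open clear beaker, 72 mm across, 90 mm tall; leave it where it is. Origin at its underside.
- screwdriver: Bystander: screwdriver lying on the bench; leave it where it is. Origin at its underside.
- cap_tray: Bystander: small blue open tray 120 x 90 x 45 mm; leave it where it is. Origin at its underside.
- flask: Bystander: grey plastic bottle, 56 mm across, 120 mm tall; leave it where it is. Origin at its underside.
- wrench: Bystander: wrench lying on the bench; leave it where it is. Origin at its underside.
Things that resemble listed ones, but are neither listed nor needed, are in the scene too. Leave any yellow look-alike of the plate alone.

How it is judged:
On the way, in this order (a step that is already met when the one before it is completed fails the run):
1. the lid stands locked on the straight, seated stay (lid angle 1.27 to 1.40, knee under 0.2, slide under 3 mm) (value of joint lid between 1.27 and 1.4 rad and value of joint stay_slide below 0.003 m and value of joint stay_knee below 0.2 rad and velocity of joint lid between -0.1 and 0.1 rad/s), for 0.3 s.
2. the plate is seated level on both studs and let go, the lid still locked (value of joint lid between 1.27 and 1.4 rad and value of joint stay_slide below 0.003 m and value of joint stay_knee below 0.2 rad and horizontal distance between plate and stud_mid below 0.004 m and z of plate in the frame of stud_mid between -0.003 and 0.003 m and angle between the x axis of plate and the x axis of case, either way round below 0.06 rad and angle between plate's own z axis and vertical below 0.04 rad and contact force between plate and the fingers below 0.2 N), for 0.2 s.
3. the lid is lifted off the lock (slide above 13 mm) (value of joint stay_slide above 0.013 m), for 0.05 s.
4. the knee is folded by more than 0.35 rad while the lid is still up (above 1.3) (value of joint stay_knee above 0.35 rad and value of joint lid above 1.3 rad), for 0.05 s.
At the end, for the whole second after the job is handed in: The lid is shut (angle under 0.03 rad) over the plate, which is seated on both studs: within 4 mm of centre, within 3 mm of its rest level, tilted less than 0.04 rad and turned less than 0.06 rad from the case (horizontal distance between plate and stud_mid below 0.004 m and z of plate in the frame of stud_mid between -0.003 and 0.003 m and angle between the x axis of plate and the x axis of case, either way round below 0.06 rad and angle between plate's own z axis and vertical below 0.04 rad and value of joint lid below 0.03 rad); the robot touches nothing.
It fails at once if the lid falls (it closes faster than 3 rad/s) (velocity of joint lid below -3 rad/s).
It fails at once if a bystander is moved by more than 30 mm (distance of any of wash_bottle, jar, beaker, screwdriver, cap_tray, flask, wrench from where it was at the start of the episode above 0.03 m).
It also fails if it takes over 72 s, if anything falls off the work surface, if the arm or the gripper's body presses on something with over 40 N, if the wrist force passes 120 N, or if a joint passes its speed limit or range.

## Working session

There is one attempt and no reset: what is moved stays moved. The work goes in short steps, Python scripts to look and compute and a tool call to move; the robot and the scene stay as the last step left them, time stands still between calls to the robot, and variables do not carry over. Pictures are saved under pics/ and viewed, at most 10 in all, crops included, and the job is handed in when it is done.

Besides the shell and the picture viewer there is one more tool, called after "Emit:" as name([rows], argument=value, ...), one row to a line, values as JSON. servo_tool: Moves the arm, as the interface text tells. Shift numbers are shares of 0.05 m and turn numbers shares of pi rad, none past 1 either way. Its arguments: {"type":"object","properties":{"increments":{"type":"array"},"force":{"type":"number"}},"required":["increments"]}

```bash
mkdir -p pics
python3 - <<'E'
from plant import robot
import cv2,json,numpy as np
o=robot.get_obs();print({k:np.round(v,3).tolist() for k,v in o.items()})
cal={}
for n in("top","side"):
    s=robot.snapshot(n);cv2.imwrite(f"pics/{n}0.png",s["img"][:,:,::-1])
    cal[n]=dict(K=np.array(s["mtx"]).tolist(),T=np.array(s["world_to_cam"]).tolist())
    print(s.keys(),np.round(s["mtx"],1).tolist(),np.round(s["world_to_cam"],3).tolist())
json.dump(cal,open("cal.json","w"))
E
cat > h.py <<'E'
import json,numpy as np
C=json.load(open("cal.json"))
def proj(n,p):
    K,T=np.array(C[n]["K"]),np.array(C[n]["T"])
    c=T[:3,:3]@np.array(p)+T[:3,3]; v=K@np.array([c[0],-c[1],-c[2]]); return v[:2]/v[2]
def atz(n,uv,z):
    K,T=np.array(C[n]["K"]),np.array(C[n]["T"])
    d=np.linalg.inv(K)@np.array([uv[0],uv[1],1.]); d=T[:3,:3].T@np.array([d[0],-d[1],-d[2]])
    o=-T[:3,:3].T@T[:3,3]; return o+d*(z-o[2])/d[2]
E
```

```text
{'clock': 0.0, 'q': [1.142, 0.3, 1.522, -0.0, 1.321, -0.067], 'qd': [0.002, -0.0, 0.001, 0.001, 0.001, -0.0], 'effort': [0.003, -54.35, -36.181, 0.0, 0.004, -0.0], 'eef_pos': [0.195, 0.514, 0.231], 'eef_rot': [0.18, 0.984, -0.001, -0.0], 'force': [0.425, -0.313, 0.813], 'moment': [0.074, -0.045, 0.035], 'grip_force': 0.0, 'gripper_width': 0.999}
dict_keys(['img', 'mtx', 'world_to_cam']) [[582.0, 0.0, 318.1], [0.0, 582.0, 248.0], [0.0, 0.0, 1.0]] [[0.007, -1.0, 0.001, -0.021], [0.997, 0.007, 0.079, -0.522], [-0.079, 0.001, 0.997, -1.673], [0.0, 0.0, 0.0, 1.0]]
dict_keys(['img', 'mtx', 'world_to_cam']) [[550.1, 0.0, 312.7], [0.0, 550.1, 243.8], [0.0, 0.0, 1.0]] [[0.964, -0.267, -0.004, -0.496], [0.158, 0.555, 0.817, -0.155], [-0.216, -0.788, 0.577, -1.38], [0.0, 0.0, 0.0, 1.0]]
```

View pics/top0.png

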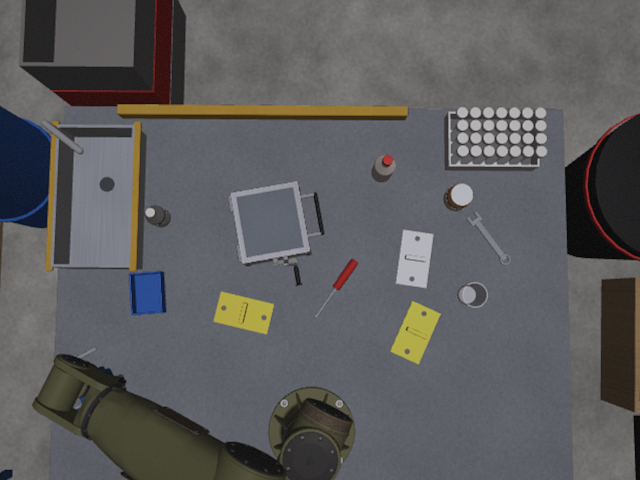

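View pics/side0.png

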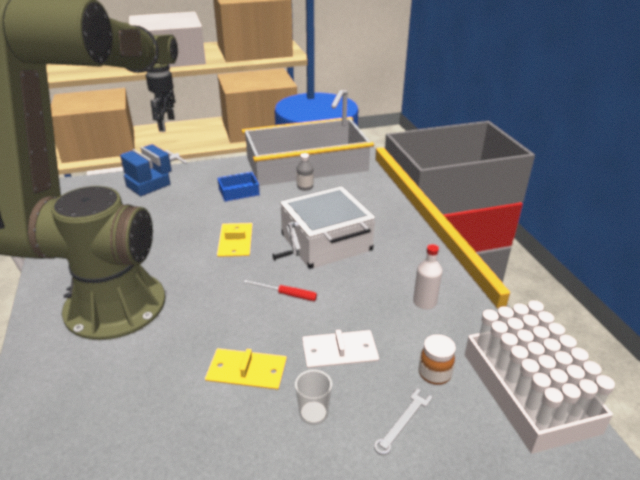

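The top view shows the case near (272,222) with its bar at (318,214) and its knob at (297,275). The white plate is at (415,259). I'll enlarge the case and the plate.

Run:
```python
import cv2,numpy as np
i=cv2.imread("pics/top0.png")
a=cv2.resize(i[170:300,220:345],None,fx=4.6,fy=4.6,interpolation=cv2.INTER_CUBIC)
b=cv2.resize(i[220:298,385:445],None,fx=3.3,fy=4.6*1.0,interpolation=cv2.INTER_CUBIC)
b=cv2.resize(i[220:298,388:442],None,fx=4,fy=4,interpolation=cv2.INTER_CUBIC)
c=np.zeros((600,800,3),np.uint8);c[:a.shape[0],:a.shape[1]]=a;c[:b.shape[0],580:580+b.shape[1]]=b[:, :220]
cv2.imwrite("pics/crop1.png",c)
```

```text
(no output)
```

View pics/crop1.png

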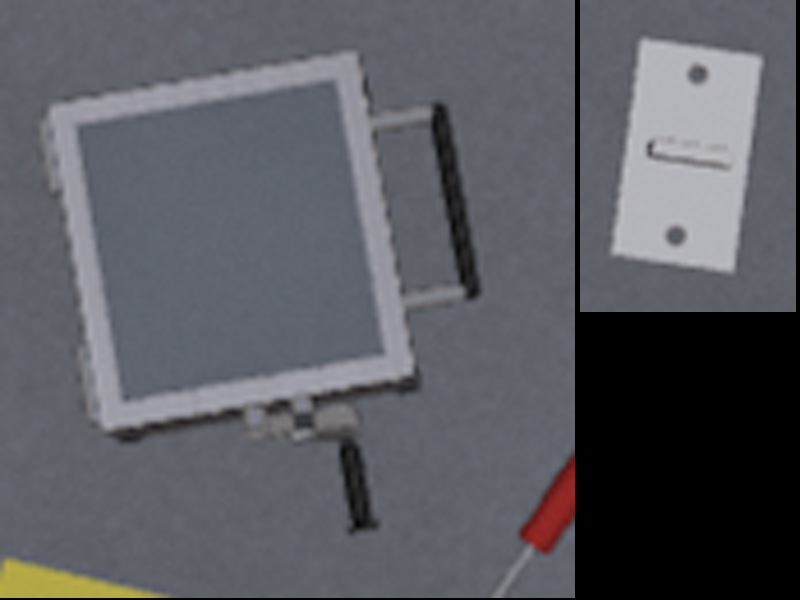

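The crop shows the lid corners at (48,105), (355,52), (413,375) and (105,432), and the bar ends at (438,105) and (473,294). The knob runs from (345,445) to (362,525). The plate holes are at (697,74) and (676,235).

Run:
```python
from h import *
A=lambda u,v:((u+.5)/4.6-.5+220,(v+.5)/4.6-.5+170)
B=lambda u,v:((u-580+.5)/4-.5+388,(v+.5)/4-.5+220)
def fit(loc,w):
    loc=np.array(loc,float);w=np.array(w)[:,:2];a=loc-loc.mean(0);b=w-w.mean(0)
    th=np.arctan2((a[:,0]*b[:,1]-a[:,1]*b[:,0]).sum(),(a*b).sum());R=np.array([[np.cos(th),-np.sin(th)],[np.sin(th),np.cos(th)]])
    t=w.mean(0)-R@loc.mean(0);print(np.round(t,4),round(th,4),"res mm",np.round((w-(loc@R.T+t))*1e3,1).tolist());return R,t,th
cp=[A(48,105),A(355,52),A(413,375),A(105,432)]
R,t,th=fit([(.1,.095),(.1,-.095),(-.1,-.095),(-.1,.095)],[atz("top",p,.112) for p in cp])
for b in((438,105),(473,294)):
    w=atz("top",A(*b),.106)[:2];print("bar in case",np.round(R.T@(w-t),4))
pl=[B(640,38),B(763,57),B(735,272),B(612,255)]
Rp,tp,thp=fit([(.08,.045),(.08,-.045),(-.08,-.045),(-.08,.045)],[atz("top",p,.006) for p in pl])
for b in((697,74),(676,235)):
    w=atz("top",B(*b),.006)[:2];print("hole in plate",np.round(Rp.T@(w-tp),4))
c=lambda x,y:np.round(R@np.array([x,y])+t,4)
print("hinge",c(0,.095),"bar0",c(0,-.137),"stud",c(0,-.03))
for t_ in(0,.4,.8,1.2,1.4,1.61):
    d=.232*np.cos(t_)-.006*np.sin(t_);print(t_,c(0,.095-d),.1+.232*np.sin(t_)+.006*np.cos(t_))
# side-view check
for nm,p in(("bar",[*c(0,-.137),.106]),("lidc",[*c(-.1,-.095),.112]),("hole",[*(Rp@[.06,0]+tp),.006]),("hole-",[*(Rp@[-.06,0]+tp),.006]),("knob tip",[*c(-.156-.03,-.06),.1])): print(nm,np.round(proj("side",p)))
```

```text
[0.5861 0.1169] 0.1866 res mm [[0.6, -1.0], [-1.0, 1.1], [0.3, 1.5], [0.1, -1.6]]
bar in case [ 0.0595 -0.1375]
bar in case [-0.0573 -0.1377]
[ 0.4945 -0.3002] -0.1354 res mm [[0.7, 0.7], [-0.5, -0.5], [0.1, -0.4], [-0.3, 0.2]]
hole in plate [0.0602 0.0008]
hole in plate [-0.0592  0.0008]
hinge [0.5685 0.2103] bar0 [ 0.6116 -0.0177] stud [0.5917 0.0874]
0 [ 0.6116 -0.0177] 0.10600000000000001
0.4 [0.6077 0.0026] 0.19587142137962424
0.8 [0.5977 0.0557] 0.2706068533447723
1.2 [0.5831 0.1332] 0.3184072144712566
1.4 [0.5747 0.1773] 0.3296441402147242
1.61 [0.5657 0.2251] 0.3315865773951247
bar [350. 237.]
lidc [309. 236.]
hole [365. 346.]
hole- [313. 352.]
knob tip [273. 242.]
```

Run:
```python
import cv2
i=cv2.imread("pics/side0.png")[180:370,270:400]
cv2.imwrite("pics/crop2.png",cv2.resize(i,None,fx=3.1,fy=3.1,interpolation=cv2.INTER_CUBIC))
```

```text
(no output)
```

View pics/crop2.png

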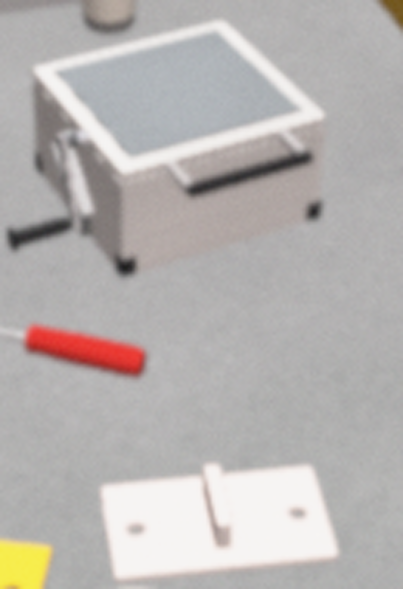

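The fit holds: residuals are 1.6 mm at most, and the side view agrees within 2 px. The case is at (0.586, 0.117), yaw 0.187. The plate is at (0.4945, -0.300), yaw -0.135. I'll go above the bar now.

Emit:
servo_tool([
  {"fingers":0.15,"linear":[0.52,-0.665,-0.04],"roll":0.011},
  {"fingers":0.15,"linear":[0.52,-0.665,-0.04],"roll":0.011},
  {"fingers":0.15,"linear":[0.52,-0.665,-0.04],"roll":0.011},
  {"fingers":0.15,"linear":[0.52,-0.665,-0.04],"roll":0.011},
  {"fingers":0.15,"linear":[0.52,-0.665,-0.04],"roll":0.011},
  {"fingers":0.15,"linear":[0.52,-0.665,-0.04],"roll":0.011},
  {"fingers":0.15,"linear":[0.52,-0.665,-0.04],"roll":0.011},
  {"fingers":0.15,"linear":[0.52,-0.665,-0.04],"roll":0.011},
  {"fingers":0.15,"linear":[0.52,-0.665,-0.04],"roll":0.011},
  {"fingers":0.15,"linear":[0.52,-0.665,-0.04],"roll":0.011},
  {"fingers":0.15,"linear":[0.52,-0.665,-0.04],"roll":0.011},
  {"fingers":0.15,"linear":[0.52,-0.665,-0.04],"roll":0.011},
  {"fingers":0.15,"linear":[0.52,-0.665,-0.04],"roll":0.011},
  {"fingers":0.15,"linear":[0.52,-0.665,-0.04],"roll":0.011},
  {"fingers":0.15,"linear":[0.52,-0.665,-0.04],"roll":0.011},
  {"fingers":0.15,"linear":[0.52,-0.665,-0.04],"roll":0.011},
  {"fingers":0.15,"linear":[0,0,0],"roll":0},
  {"fingers":0.15,"linear":[0,0,0],"roll":0},
])

```text
clock: 1.9
eef_pos: [0.6105, -0.0181, 0.1984]
eef_rot: [-0.095, 0.996, 0.0, -0.001]
force: [-0.7, 0.2, 0.3]
gripper_width: 0.425
grip_force: 0.0
```

Emit:
servo_tool([
  {"fingers":0.15,"linear":[0.02,0,-0.5],"roll":0},
  {"fingers":0.15,"linear":[0,0,-0.5],"roll":0},
  {"fingers":0.15,"linear":[0,0,-0.5],"roll":0},
  {"fingers":0.15,"linear":[0,0,-0.5],"roll":0},
  {"fingers":0.15,"linear":[0,0,-0.23],"roll":0},
  {"fingers":0.15,"linear":[0,0,0],"roll":0},
  {"fingers":1,"linear":[0,0,0],"roll":0},
  {"fingers":1,"linear":[0,0,0],"roll":0},
  {"fingers":1,"linear":[0,0,0],"roll":0},
  {"fingers":1,"linear":[0,0,0],"roll":0},
  {"fingers":1,"linear":[0,0,0],"roll":0},
], force=40)

```text
clock: 3.0
eef_pos: [0.6121, -0.0166, 0.0895]
eef_rot: [-0.096, 0.995, 0.001, 0.001]
force: [-2.0, 7.8, 3.2]
gripper_width: 0.119
grip_force: 39.1
```

Run:
```python
import numpy as np
th=.1866
def P(t):
    d=.232*np.cos(t)-.006*np.sin(t);return np.array([np.sin(th)*d,-np.cos(th)*d,.232*np.sin(t)+.006*np.cos(t)])
a=np.linspace(0,1.61,21)
for i in range(20):print(np.round((P(a[i+1])-P(a[i]))/.05,3).tolist())
```

```text
[-0.005, 0.024, 0.373]
[-0.01, 0.054, 0.37]
[-0.016, 0.083, 0.364]
[-0.021, 0.111, 0.356]
[-0.026, 0.139, 0.346]
[-0.031, 0.166, 0.333]
[-0.036, 0.192, 0.319]
[-0.041, 0.216, 0.302]
[-0.045, 0.239, 0.283]
[-0.049, 0.261, 0.263]
[-0.053, 0.281, 0.241]
[-0.056, 0.299, 0.217]
[-0.059, 0.315, 0.192]
[-0.062, 0.329, 0.165]
[-0.064, 0.341, 0.138]
[-0.066, 0.351, 0.109]
[-0.068, 0.358, 0.08]
[-0.069, 0.364, 0.051]
[-0.069, 0.366, 0.021]
[-0.069, 0.367, -0.009]
```

Emit:
servo_tool([
  {"fingers":1,"linear":[-0.005,0.025,0.373],"roll":0},
  {"fingers":1,"linear":[-0.01,0.054,0.37],"roll":0},
  {"fingers":1,"linear":[-0.016,0.083,0.364],"roll":0},
  {"fingers":1,"linear":[-0.021,0.111,0.356],"roll":0},
  {"fingers":1,"linear":[-0.026,0.139,0.346],"roll":0},
  {"fingers":1,"linear":[-0.031,0.166,0.333],"roll":0},
  {"fingers":1,"linear":[-0.036,0.192,0.319],"roll":0},
  {"fingers":1,"linear":[-0.041,0.216,0.302],"roll":0},
  {"fingers":1,"linear":[-0.045,0.239,0.283],"roll":0},
  {"fingers":1,"linear":[-0.049,0.261,0.263],"roll":0},
  {"fingers":1,"linear":[-0.053,0.281,0.241],"roll":0},
  {"fingers":1,"linear":[-0.056,0.299,0.217],"roll":0},
  {"fingers":1,"linear":[-0.059,0.315,0.192],"roll":0},
  {"fingers":1,"linear":[-0.062,0.329,0.165],"roll":0},
  {"fingers":1,"linear":[-0.064,0.341,0.138],"roll":0},
  {"fingers":1,"linear":[-0.066,0.351,0.109],"roll":0},
  {"fingers":1,"linear":[-0.068,0.358,0.08],"roll":0},
  {"fingers":1,"linear":[-0.034,0.18,0.025],"roll":0},
  {"fingers":1,"linear":[0,0,0],"roll":0},
])

```text
clock: 4.9
eef_pos: [0.5753, 0.1804, 0.3149]
eef_rot: [-0.096, 0.995, 0.0, 0.004]
force: [6.7, -0.1, 9.0]
gripper_width: 0.121
grip_force: 43.2
```

Emit:
servo_tool([
  {"fingers":1,"linear":[-0.034,0.182,0.025],"roll":0},
  {"fingers":1,"linear":[-0.034,0.183,0.015],"roll":0},
  {"fingers":1,"linear":[-0.034,0.183,0.006],"roll":0},
  {"fingers":1,"linear":[-0.034,0.183,0],"roll":0},
  {"fingers":1,"linear":[-0.03,0.15,-0.006],"roll":0},
  {"fingers":1,"linear":[0,0,0],"roll":0},
  {"fingers":1,"linear":[0,0,0],"roll":0},
])

```text
clock: 5.6
eef_pos: [0.5671, 0.2238, 0.3156]
eef_rot: [-0.095, 0.995, 0.0, 0.003]
force: [9.9, 1.5, 1.7]
gripper_width: 0.124
grip_force: 43.6
```

Emit:
servo_tool([
  {"fingers":1,"linear":[-0.008,0.04,-0.002],"roll":0},
  {"fingers":1,"linear":[-0.008,0.04,-0.002],"roll":0},
  {"fingers":1,"linear":[0,0,0],"roll":0},
])

```text
clock: 5.9
eef_pos: [0.5664, 0.2275, 0.3154]
eef_rot: [-0.095, 0.995, 0.0, 0.003]
force: [10.1, 1.4, 1.8]
gripper_width: 0.121
grip_force: 43.6
```

Emit:
servo_tool([
  {"fingers":1,"linear":[-0.008,0.04,-0.002],"roll":0},
  {"fingers":1,"linear":[-0.008,0.04,-0.002],"roll":0},
  {"fingers":1,"linear":[0,0,0],"roll":0},
])

```text
clock: 6.2
eef_pos: [0.5659, 0.23, 0.3152]
eef_rot: [-0.095, 0.996, -0.001, 0.003]
force: [10.5, -9.4, 1.7]
gripper_width: 0.119
grip_force: 43.7
```

Run:
```python
from plant import robot
import cv2,numpy as np
a=robot.snapshot("side")["img"][:,:,::-1];b=robot.snapshot("top")["img"][:,:,::-1]
f=lambda i:cv2.resize(i,(400,560),interpolation=cv2.INTER_CUBIC)
cv2.imwrite("pics/open1.png",np.hstack([f(a[100:275,260:385]),f(b[150:325,205:330])]))
```

```text
(no output)
```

View pics/open1.png

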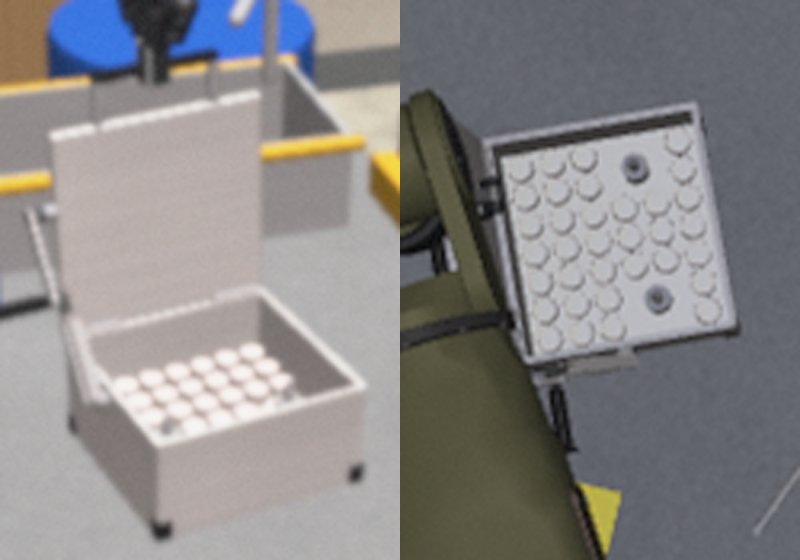

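The lid is open and reacts with about 9 N at the stop. The stay links look in line from (90,390) to (40,210). The studs are visible at (636,168) and (657,297). I'll check the stud position, press the stop a little more, then let the lid back.

Run:
```python
from h import *
A=lambda u,v:(205+(u-400+.5)/3.2-.5,150+(v+.5)/3.2-.5)
for z in(.06,.082):
    s=[atz("top",A(*p),z)[:2] for p in((636,168),(657,297))];print(z,np.round(s,4),np.round((s[0]+s[1])/2,4),np.linalg.norm(s[0]-s[1]),np.arctan2(*(s[0]-s[1])[::-1]))
th=.1866
def P(t):
    d=.232*np.cos(t)-.006*np.sin(t);return np.array([np.sin(th)*d,-np.cos(th)*d,.232*np.sin(t)+.006*np.cos(t)])
a=[1.62,1.58,1.54,1.5,1.46,1.42,1.38,1.34,1.3]
for i in range(8):print(a[i],np.round((P(a[i+1])-P(a[i]))/.05,3).tolist())
```

```text
0.06 [[0.6494 0.097 ]
 [0.5338 0.0769]] [0.5916 0.087 ] 0.11728616274450503 0.17228932662266394
0.082 [[0.6459 0.0955]
 [0.5319 0.0757]] [0.5889 0.0856] 0.11572106593278841 0.17228932662266372
1.62 [0.034, -0.182, 0.01]
1.58 [0.034, -0.182, 0.003]
1.54 [0.034, -0.182, -0.005]
1.5 [0.034, -0.182, -0.012]
1.46 [0.034, -0.181, -0.019]
1.42 [0.034, -0.181, -0.027]
1.38 [0.034, -0.179, -0.034]
1.34 [0.034, -0.178, -0.041]
```

Emit:
servo_tool([
  {"fingers":1,"linear":[-0.008,0.04,-0.002],"roll":0},
  {"fingers":1,"linear":[0,0,0],"roll":0},
])

```text
clock: 6.5
eef_pos: [0.5657, 0.2312, 0.3151]
eef_rot: [-0.094, 0.996, -0.002, 0.003]
force: [11.3, -15.0, 2.3]
gripper_width: 0.12
grip_force: 43.7
```

Emit:
servo_tool([
  {"fingers":1,"linear":[0.034,-0.182,0.008],"roll":0},
  {"fingers":1,"linear":[0.034,-0.182,0.003],"roll":0},
  {"fingers":1,"linear":[0.034,-0.182,-0.005],"roll":0},
  {"fingers":1,"linear":[0.034,-0.182,-0.012],"roll":0},
  {"fingers":1,"linear":[0.034,-0.181,-0.019],"roll":0},
  {"fingers":1,"linear":[0.034,-0.181,-0.027],"roll":0},
  {"fingers":1,"linear":[0.024,-0.13,-0.024],"roll":0},
  {"fingers":1,"linear":[0,0,0],"roll":0},
])

```text
clock: 7.3
eef_pos: [0.5767, 0.1719, 0.3115]
eef_rot: [-0.095, 0.995, 0.0, 0.003]
force: [8.7, 0.5, 3.8]
gripper_width: 0.118
grip_force: 44.6
```

Emit:
servo_tool([
  {"fingers":1,"linear":[0.008,-0.04,-0.008],"roll":0},
  {"fingers":1,"linear":[0.008,-0.04,-0.009],"roll":0},
  {"fingers":1,"linear":[0.008,-0.04,-0.009],"roll":0},
  {"fingers":1,"linear":[0,0,0],"roll":0},
])

```text
clock: 7.7
eef_pos: [0.5777, 0.1664, 0.3102]
eef_rot: [-0.095, 0.995, 0.0, 0.003]
force: [8.1, 0.7, 2.6]
gripper_width: 0.119
grip_force: 44.9
```

Emit:
servo_tool([
  {"fingers":1,"linear":[0.008,-0.04,-0.009],"roll":0},
  {"fingers":1,"linear":[0.008,-0.04,-0.009],"roll":0},
  {"fingers":1,"linear":[0,0,0],"roll":0},
])

```text
clock: 8.0
eef_pos: [0.5785, 0.1624, 0.3093]
eef_rot: [-0.095, 0.995, 0.0, 0.003]
force: [8.1, 0.2, 4.3]
gripper_width: 0.126
grip_force: 44.9
```

Run:
```python
from plant import robot
import cv2,numpy as np
a=robot.snapshot("side")["img"][:,:,::-1];b=robot.snapshot("top")["img"][:,:,::-1]
f=lambda i:cv2.resize(i,(400,560),interpolation=cv2.INTER_CUBIC)
cv2.imwrite("pics/lock1.png",np.hstack([f(a[140:252,255:335]),f(b[150:325,205:330])]))
```

```text
(no output)
```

View pics/lock1.png

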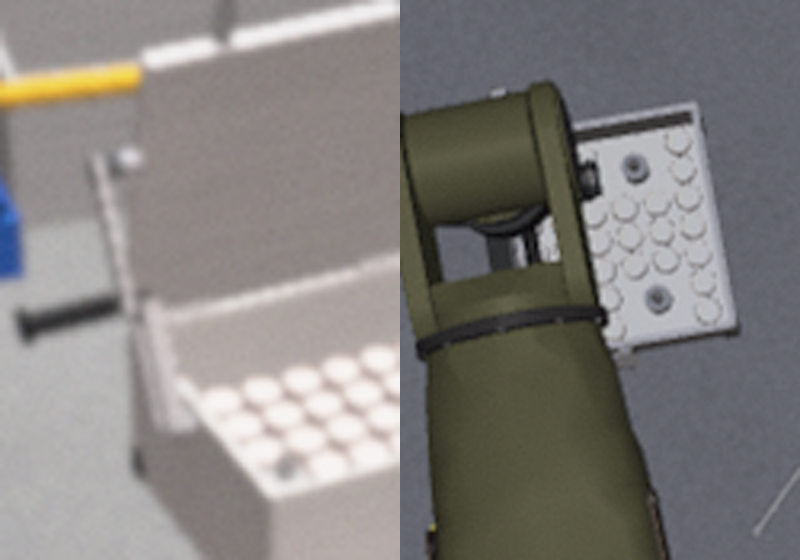

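Emit:
servo_tool([
  {"fingers":1,"linear":[0.008,-0.04,-0.009],"roll":0},
  {"fingers":1,"linear":[0.008,-0.04,-0.009],"roll":0},
  {"fingers":1,"linear":[0,0,0],"roll":0},
])

```text
clock: 8.4
eef_pos: [0.5789, 0.1602, 0.3088]
eef_rot: [-0.096, 0.995, 0.002, 0.003]
force: [4.4, 12.4, 4.3]
gripper_width: 0.123
grip_force: 45.2
```

The lid pushes back with +12 N, so it sits on the lock. I'll release it, rise and go to the plate.

Emit:
servo_tool([
  {"fingers":1,"linear":[-0.008,0.05,0.01],"roll":0},
  {"fingers":0.15,"linear":[0,0,0],"roll":0},
  {"fingers":0.15,"linear":[0,0,0],"roll":0},
  {"fingers":0.15,"linear":[0,0,0],"roll":0},
  {"fingers":0.15,"linear":[0,0,0],"roll":0},
  {"fingers":0.15,"linear":[0,0,0.3],"roll":0},
  {"fingers":0.15,"linear":[0,0,0.5],"roll":0},
  {"fingers":0.15,"linear":[0,0,0.5],"roll":0},
  {"fingers":0.15,"linear":[0,0,0],"roll":0},
])

```text
clock: 9.3
eef_pos: [0.5785, 0.1609, 0.3753]
eef_rot: [-0.095, 0.995, 0.0, 0.003]
force: [1.4, -1.0, 0.6]
gripper_width: 0.428
grip_force: 0.0
```

Emit:
servo_tool([
  {"fingers":0.15,"linear":[-0.12,-0.657,0],"roll":-0.043},
  {"fingers":0.15,"linear":[-0.12,-0.657,0],"roll":-0.043},
  {"fingers":0.15,"linear":[-0.12,-0.657,0],"roll":-0.043},
  {"fingers":0.15,"linear":[-0.12,-0.657,0],"roll":-0.043},
  {"fingers":0.15,"linear":[-0.12,-0.657,0],"roll":-0.043},
  {"fingers":0.15,"linear":[-0.12,-0.657,0],"roll":-0.043},
  {"fingers":0.15,"linear":[-0.12,-0.657,-0.4],"roll":-0.043},
  {"fingers":0.15,"linear":[-0.12,-0.657,-0.4],"roll":-0.043},
  {"fingers":0.15,"linear":[-0.12,-0.657,-0.6],"roll":-0.043},
  {"fingers":0.15,"linear":[-0.12,-0.657,-0.6],"roll":-0.043},
  {"fingers":0.15,"linear":[-0.12,-0.657,-0.6],"roll":-0.043},
  {"fingers":0.15,"linear":[-0.12,-0.657,-0.6],"roll":-0.043},
  {"fingers":0.15,"linear":[-0.12,-0.657,-0.6],"roll":-0.043},
  {"fingers":0.15,"linear":[-0.12,-0.657,-0.6],"roll":-0.043},
  {"fingers":0.15,"linear":[0,0,0],"roll":0},
  {"fingers":0.15,"linear":[0,0,0],"roll":0},
])

```text
clock: 10.9
eef_pos: [0.4935, -0.2991, 0.1508]
eef_rot: [0.751, 0.66, -0.0, -0.001]
force: [-0.2, 0.0, 0.5]
gripper_width: 0.427
grip_force: 0.0
```

Emit:
servo_tool([
  {"fingers":0.15,"linear":[0.02,-0.02,-0.6],"roll":-0.002},
  {"fingers":0.15,"linear":[0,0,-0.6],"roll":0},
  {"fingers":0.15,"linear":[0,0,-0.6],"roll":0},
  {"fingers":0.15,"linear":[0,0,-0.6],"roll":0},
  {"fingers":0.15,"linear":[0,0,-0.4],"roll":0},
  {"fingers":0.15,"linear":[0,0,0],"roll":0},
  {"fingers":0.15,"linear":[0,0,0],"roll":0},
  {"fingers":1,"linear":[0,0,0],"roll":0},
  {"fingers":1,"linear":[0,0,0],"roll":0},
  {"fingers":1,"linear":[0,0,0],"roll":0},
  {"fingers":1,"linear":[0,0,0],"roll":0},
  {"fingers":1,"linear":[0,0,0],"roll":0},
], force=40)

```text
clock: 12.1
eef_pos: [0.4959, -0.3003, 0.0135]
eef_rot: [0.753, 0.658, 0.0, 0.001]
force: [0.0, 1.5, 7.3]
gripper_width: 0.131
grip_force: 40.9
```

Emit:
servo_tool([
  {"fingers":1,"linear":[0,0,0.2],"roll":0},
  {"fingers":1,"linear":[0,0,0.6],"roll":0},
  {"fingers":1,"linear":[0,0,0.8],"roll":0},
  {"fingers":1,"linear":[0,0,0.8],"roll":0},
  {"fingers":1,"linear":[0,0,0.8],"roll":0},
  {"fingers":1,"linear":[0.16,0.646,0],"roll":0.0084},
  {"fingers":1,"linear":[0.16,0.646,0],"roll":0.0084},
  {"fingers":1,"linear":[0.16,0.646,0],"roll":0.0084},
  {"fingers":1,"linear":[0.16,0.646,0],"roll":0.0084},
  {"fingers":1,"linear":[0.16,0.646,0],"roll":0.0084},
  {"fingers":1,"linear":[0.16,0.646,0],"roll":0.0084},
  {"fingers":1,"linear":[0.16,0.646,0],"roll":0.0084},
  {"fingers":1,"linear":[0.16,0.646,0],"roll":0.0084},
  {"fingers":1,"linear":[0.16,0.646,0],"roll":0.0084},
  {"fingers":1,"linear":[0.16,0.646,0],"roll":0.0084},
  {"fingers":1,"linear":[0.16,0.646,0],"roll":0.0084},
  {"fingers":1,"linear":[0.16,0.646,0],"roll":0.0084},
  {"fingers":1,"linear":[0,0,0],"roll":0},
  {"fingers":1,"linear":[0,0,0],"roll":0},
])

```text
clock: 14.0
eef_pos: [0.5909, 0.0881, 0.1723]
eef_rot: [0.64, 0.768, 0.0, 0.0]
force: [-0.5, -0.6, -1.0]
gripper_width: 0.127
grip_force: 39.6
```

Run:
```python
from plant import robot
import cv2,numpy as np
a=robot.snapshot("side")["img"][:,:,::-1];b=robot.snapshot("top")["img"][:,:,::-1]
f=lambda i:cv2.resize(i,(400,560),interpolation=cv2.INTER_CUBIC)
cv2.imwrite("pics/place1.png",np.hstack([f(a[130:270,270:370]),f(b[150:290,230:330])]))
```

```text
(no output)
```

View pics/place1.png

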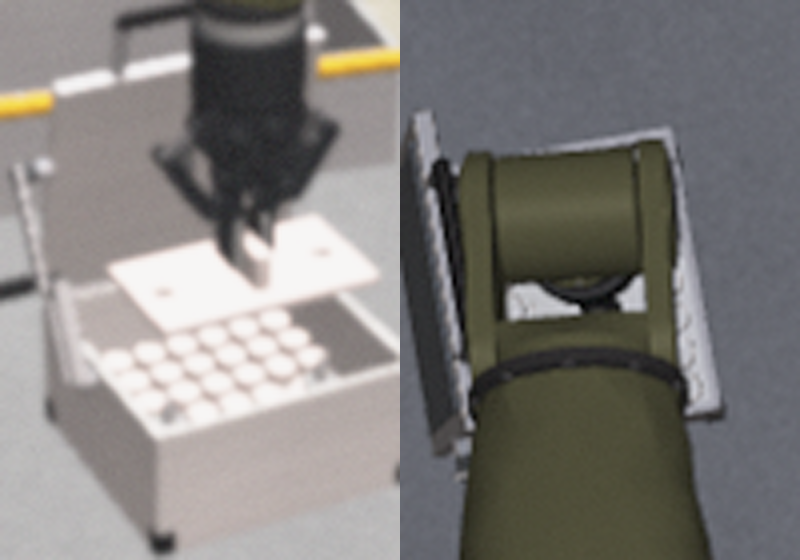

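Side view: the plate corners are at (108,268), (312,212), (380,272) and (168,333), and the holes at (165,293) and (322,253). The lid is still locked.

Run:
```python
from h import *
A=lambda u,v:(270+(u+.5)/4-.5,130+(v+.5)/4-.5)
for ps in([(108,268),(312,212),(380,272),(168,333)],[(165,293),(322,253)]):
    w=np.array([atz("side",A(*p),.1648)[:2] for p in ps]);print(np.round(w.mean(0),4))
    d=w[-1]-w[0];print(np.round(np.linalg.norm(d),4),[round(float(np.arctan2(*(b-a)[::-1])),3) for a,b in zip(w[:-1],w[1:])])
# case rim (z=.1) & near studs in the side view: rim corner front-left at (160,440), right (398,362)
for p in((160,440),(398,362)): print("rim",np.round(atz("side",A(*p),.1)[:2],4))
R=np.array([[np.cos(.1866),-np.sin(.1866)],[np.sin(.1866),np.cos(.1866)]])
for x in(-.1,.1):print("pred",np.round(R@[x,-.095]+[.5861,.1169],4))
# studs near: side px in this crop
for p in((172,412),(318,372)): print("stud",np.round(atz("side",A(*p),.075)[:2],4))
for x in(-.06,.06):print("pred",np.round(R@[x,-.03]+[.5861,.1169],4))
```

```text
[0.5919 0.0955]
0.0927 [0.225, -1.381, -2.921]
[0.5915 0.0917]
0.1194 [0.183]
rim [0.5086 0.0066]
rim [0.6907 0.0525]
pred [0.5055 0.005 ]
pred [0.702  0.0421]
stud [0.5347 0.0716]
stud [0.6469 0.0919]
pred [0.5327 0.0763]
pred [0.6506 0.0986]
```

Emit:
servo_tool([
  {"fingers":1,"linear":[0.032,-0.012,-0.3],"roll":0.001},
  {"fingers":1,"linear":[0,0,-0.5],"roll":0},
  {"fingers":1,"linear":[0,0,-0.4],"roll":0},
  {"fingers":1,"linear":[0,0,-0.2],"roll":0},
  {"fingers":1,"linear":[0,0,-0.15],"roll":0},
  {"fingers":1,"linear":[0,0,-0.1],"roll":0},
  {"fingers":1,"linear":[0,0,-0.05],"roll":0},
  {"fingers":1,"linear":[0,0,0],"roll":0},
])

```text
clock: 14.9
eef_pos: [0.5928, 0.087, 0.0869]
eef_rot: [0.639, 0.769, 0.0, 0.0]
force: [0.4, -0.8, -1.8]
gripper_width: 0.129
grip_force: 39.6
```

Emit:
servo_tool([
  {"fingers":1,"linear":[0,0,-0.08],"roll":0},
  {"fingers":1,"linear":[0,0,-0.08],"roll":0},
  {"fingers":1,"linear":[0,0,-0.06],"roll":0},
  {"fingers":1,"linear":[0,0,0],"roll":0},
])

```text
clock: 15.3
eef_pos: [0.5924, 0.087, 0.0752]
eef_rot: [0.639, 0.769, -0.0, -0.0]
force: [-1.0, -0.5, -1.3]
gripper_width: 0.127
grip_force: 39.6
```

Emit:
servo_tool([
  {"fingers":1,"linear":[0,0,-0.02],"roll":0},
  {"fingers":1,"linear":[0,0,-0.02],"roll":0},
  {"fingers":1,"linear":[0,0,0],"roll":0},
])

```text
clock: 15.6
eef_pos: [0.5927, 0.087, 0.0736]
eef_rot: [0.639, 0.769, 0.0, -0.0]
force: [-0.6, 0.2, -2.4]
gripper_width: 0.128
grip_force: 39.6
```

Emit:
servo_tool([
  {"fingers":1,"linear":[0,0,-0.02],"roll":0},
  {"fingers":1,"linear":[0,0,-0.02],"roll":0},
  {"fingers":1,"linear":[0,0,-0.02],"roll":0},
  {"fingers":1,"linear":[0,0,0],"roll":0},
])

```text
clock: 16.0
eef_pos: [0.5929, 0.087, 0.0734]
eef_rot: [0.639, 0.769, 0.0, 0.0]
force: [-15.1, -1.9, 25.9]
gripper_width: 0.132
grip_force: 43.5
```

Emit:
servo_tool([
  {"fingers":1,"linear":[0,0,0.05],"roll":0},
  {"fingers":0.15,"linear":[0,0,0],"roll":0},
  {"fingers":0.15,"linear":[0,0,0],"roll":0},
  {"fingers":0.15,"linear":[0,0,0],"roll":0},
  {"fingers":0.15,"linear":[0,0,0],"roll":0},
  {"fingers":0.15,"linear":[0,0,0.2],"roll":0},
  {"fingers":0.15,"linear":[0,0,0.4],"roll":0},
  {"fingers":0.15,"linear":[0,0,0.6],"roll":0},
  {"fingers":0.15,"linear":[0,0,0.8],"roll":0},
  {"fingers":0.15,"linear":[0,0,0.8],"roll":0},
  {"fingers":0.15,"linear":[0,0,0.8],"roll":0},
  {"fingers":0.15,"linear":[0,0,0.8],"roll":0},
  {"fingers":0.15,"linear":[0,0,0.8],"roll":0},
  {"fingers":0.15,"linear":[0,0,0.8],"roll":0},
  {"fingers":0.15,"linear":[0,0,0],"roll":0},
])

```text
clock: 17.5
eef_pos: [0.5931, 0.0871, 0.38]
eef_rot: [0.639, 0.769, 0.003, 0.003]
force: [0.9, 0.3, -0.2]
gripper_width: 0.428
grip_force: 0.0
```

Run:
```python
from plant import robot
import cv2,numpy as np
a=robot.snapshot("side")["img"][:,:,::-1]
cv2.imwrite("pics/seated1.png",cv2.resize(a[130:260,260:390],None,fx=4.6,fy=4.6,interpolation=cv2.INTER_CUBIC))
```

```text
(no output)
```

View pics/seated1.png

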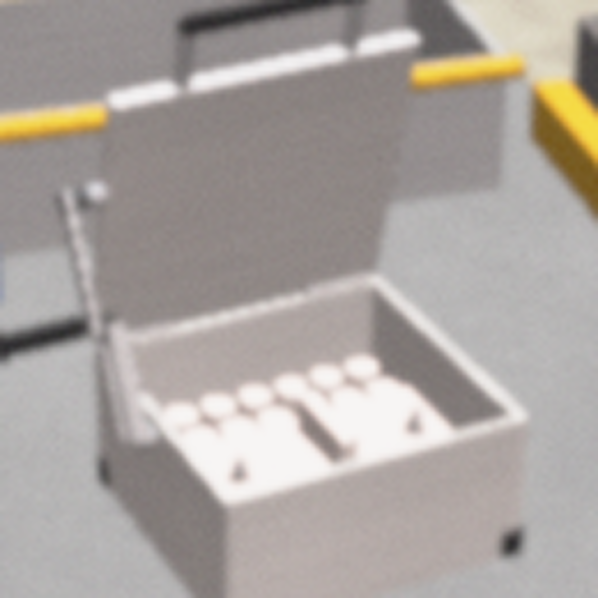

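The plate is seated with both stud tips through its holes, at (238,468) and (414,422). The lid still stands locked. I'll go back to the bar.

Emit:
servo_tool([
  {"fingers":0.15,"linear":[-0.024,0.124,0],"roll":0.0417},
  {"fingers":0.15,"linear":[-0.024,0.124,0],"roll":0.0417},
  {"fingers":0.15,"linear":[-0.024,0.124,0],"roll":0.0417},
  {"fingers":0.15,"linear":[-0.024,0.124,0],"roll":0.0417},
  {"fingers":0.15,"linear":[-0.024,0.124,0],"roll":0.0417},
  {"fingers":0.15,"linear":[-0.024,0.124,0],"roll":0.0417},
  {"fingers":0.15,"linear":[-0.024,0.124,0],"roll":0.0417},
  {"fingers":0.15,"linear":[-0.024,0.124,0],"roll":0.0417},
  {"fingers":0.15,"linear":[-0.024,0.124,0],"roll":0.0417},
  {"fingers":0.15,"linear":[-0.024,0.124,0],"roll":0.0417},
  {"fingers":0.15,"linear":[-0.024,0.124,0],"roll":0.0417},
  {"fingers":0.15,"linear":[-0.024,0.124,0],"roll":0.0417},
  {"fingers":0.15,"linear":[0,0,0],"roll":0},
  {"fingers":0.15,"linear":[0,0,0],"roll":0},
])

```text
clock: 18.95
eef_pos: [0.5781, 0.1613, 0.3726]
eef_rot: [-0.091, 0.996, -0.0, -0.001]
force: [0.2, 0.0, -0.5]
gripper_width: 0.428
grip_force: 0.0
```

Emit:
servo_tool([
  {"fingers":0.15,"linear":[0,0,-0.5],"roll":0},
  {"fingers":0.15,"linear":[0,0,-0.5],"roll":0},
  {"fingers":0.15,"linear":[0,0,-0.25],"roll":0},
  {"fingers":0.15,"linear":[0,0,0],"roll":0},
  {"fingers":1,"linear":[0,0,0],"roll":0},
  {"fingers":1,"linear":[0,0,0],"roll":0},
  {"fingers":1,"linear":[0,0,0],"roll":0},
  {"fingers":1,"linear":[0,0,0],"roll":0},
  {"fingers":1,"linear":[-0.034,0.178,0.041],"roll":0},
  {"fingers":1,"linear":[-0.034,0.179,0.034],"roll":0},
  {"fingers":1,"linear":[-0.034,0.181,0.027],"roll":0},
  {"fingers":1,"linear":[-0.034,0.181,0.019],"roll":0},
  {"fingers":1,"linear":[-0.034,0.182,0.012],"roll":0},
  {"fingers":1,"linear":[-0.034,0.182,0.005],"roll":0},
  {"fingers":1,"linear":[-0.034,0.182,0],"roll":0},
  {"fingers":1,"linear":[0,0,0],"roll":0},
  {"fingers":1,"linear":[0,0,0],"roll":0},
])

```text
clock: 20.65
eef_pos: [0.5663, 0.2258, 0.3178]
eef_rot: [-0.093, 0.996, 0.0, 0.0]
force: [4.5, 0.9, 5.4]
gripper_width: 0.119
grip_force: 40.8
```

Emit:
servo_tool([
  {"fingers":0.15,"linear":[0,0,0],"roll":0},
  {"fingers":0.15,"linear":[0,0,0],"roll":0},
  {"fingers":0.15,"linear":[0,0,0],"roll":0},
  {"fingers":0.15,"linear":[0,0,0],"roll":0},
  {"fingers":0.15,"linear":[0,0,0.2],"roll":0},
  {"fingers":0.15,"linear":[0,0,0.5],"roll":0},
  {"fingers":0.15,"linear":[0,0,0.5],"roll":0},
  {"fingers":0.15,"linear":[0,0,0],"roll":0},
])

```text
clock: 21.45
eef_pos: [0.5667, 0.2248, 0.382]
eef_rot: [-0.093, 0.996, 0.001, 0.003]
force: [-0.8, -0.1, -0.1]
gripper_width: 0.424
grip_force: 0.0
```

Run:
```python
from plant import robot
import cv2,numpy as np
a=robot.snapshot("side")["img"][:,:,::-1];b=robot.snapshot("top")["img"][:,:,::-1]
f=lambda i:cv2.resize(i,(400,560),interpolation=cv2.INTER_CUBIC)
cv2.imwrite("pics/knob1.png",np.hstack([f(a[130:242,245:325]),f(b[215:327,215:295])]))
```

```text
(no output)
```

View pics/knob1.png

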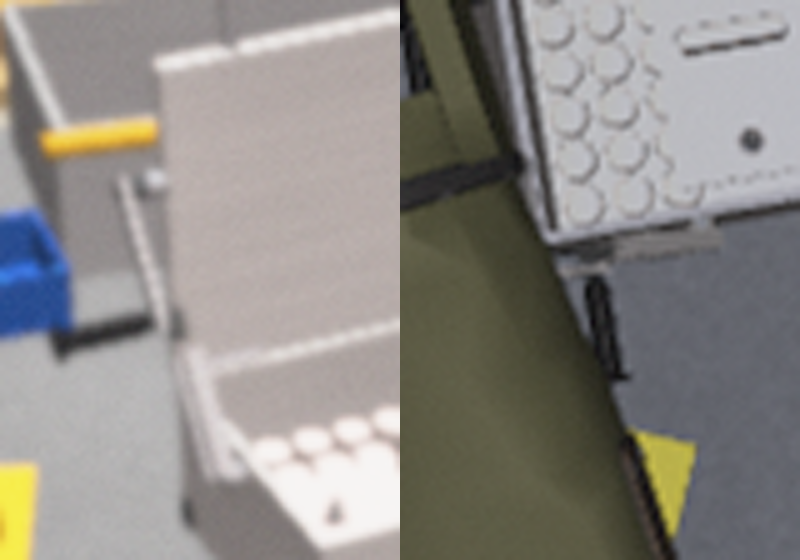

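The lid stays up and the knee is straight. In the side crop the knob runs from (152,324) to its disc at (62,344). In the top crop it runs from (597,282) to (614,378).

Run:
```python
from h import *
from scipy.optimize import least_squares
S=lambda u,v:(245+(u+.5)/5-.5,130+(v+.5)/5-.5)
T=lambda u,v:(215+(u-400+.5)/5-.5,215+(v+.5)/5-.5)
R=np.array([[np.cos(.1866),-np.sin(.1866)],[np.sin(.1866),np.cos(.1866)]])
W=lambda x,y,z:[*(R@[x,y]+[.5861,.1169]),z]
f=lambda p:np.r_[proj("side",W(p[0],p[2],p[3]))-S(62,344),proj("top",W(p[0],p[2],p[3]))-T(614,378),proj("side",W(p[1],p[2],p[3]))-S(152,324),proj("top",W(p[1],p[2],p[3]))-T(597,282)]
r=least_squares(f,[-.18,-.12,.07,.16]);print(np.round(r.x,4),np.round(r.fun,1))
g=W(-.156,r.x[2],r.x[3]);print("grip pt",np.round(g,4),"-0.16:",np.round(W(-.160,r.x[2],r.x[3]),4))
d=R@[0,-.04];print("pull",d)
# hypothetical geometry: lid-rotation consistency
```

```text
[-0.1799 -0.1279  0.0599  0.1649] [-0.3  0.2  0.  -0.3 -0.5 -0.1  0.1 -0.5]
grip pt [0.4217 0.1468 0.1649] -0.16: [0.4178 0.146  0.1649]
pull [ 0.00742076 -0.03930563]
```

Run:
```python
from h import *
S=lambda u,v:(245+(u+.5)/5-.5,130+(v+.5)/5-.5)
R=np.array([[np.cos(.1866),-np.sin(.1866)],[np.sin(.1866),np.cos(.1866)]])
for x in(-.105,-.11,-.115,-.12,-.125,-.13):
  o=[]
  for y,z in((.06,.165),(.075,.22),(.083,.235),(.09,.24)):
    p=proj("side",[*(R@[x,y]+[.5861,.1169]),z]);o.append(np.round([(p[0]-245)*5,(p[1]-130)*5]))
  print(x,*o)
```

```text
-0.105 [186. 312.] [171. 211.] [164. 180.] [158. 166.]
-0.11 [177. 314.] [162. 213.] [155. 182.] [150. 168.]
-0.115 [169. 316.] [154. 215.] [147. 184.] [141. 170.]
-0.12 [161. 318.] [145. 217.] [138. 186.] [133. 172.]
-0.125 [152. 320.] [137. 219.] [130. 187.] [124. 174.]
-0.13 [144. 322.] [128. 221.] [121. 189.] [116. 176.]
```

Emit:
servo_tool([
  {"fingers":0.15,"linear":[-0.512,-0.263,0],"roll":0.001},
  {"fingers":0.15,"linear":[-0.512,-0.263,0],"roll":0},
  {"fingers":0.15,"linear":[-0.512,-0.263,0],"roll":0},
  {"fingers":0.15,"linear":[-0.512,-0.263,0],"roll":0},
  {"fingers":0.15,"linear":[-0.512,-0.263,0],"roll":0},
  {"fingers":0.15,"linear":[-0.512,-0.263,0],"roll":0},
  {"fingers":0.15,"linear":[0,0,-0.6],"roll":0},
  {"fingers":0.15,"linear":[0,0,-0.7],"roll":0},
  {"fingers":0.15,"linear":[0,0,-0.7],"roll":0},
  {"fingers":0.15,"linear":[0,0,-0.7],"roll":0},
  {"fingers":0.15,"linear":[0,0,-0.7],"roll":0},
  {"fingers":0.15,"linear":[0,0,0],"roll":0},
  {"fingers":0.15,"linear":[0,0,0],"roll":0},
])

```text
clock: 22.85
eef_pos: [0.4128, 0.1458, 0.2082]
eef_rot: [-0.094, 0.996, -0.0, -0.0]
force: [-1.0, 0.2, 2.2]
gripper_width: 0.426
grip_force: 0.0
```

Emit:
servo_tool([
  {"fingers":0.15,"linear":[0,0,-0.4],"roll":0},
  {"fingers":0.15,"linear":[0,0,-0.3],"roll":0},
  {"fingers":0.15,"linear":[0,0,-0.1],"roll":0},
  {"fingers":0.15,"linear":[0,0,-0.1],"roll":0},
  {"fingers":0.15,"linear":[0,0,0],"roll":0},
])

```text
clock: 23.35
eef_pos: [0.4131, 0.1459, 0.1632]
eef_rot: [-0.094, 0.996, 0.0, 0.0]
force: [0.2, 0.8, -0.5]
gripper_width: 0.419
grip_force: 0.0
```

Emit:
servo_tool([
  {"fingers":0.15,"linear":[0,0,-0.08],"roll":0},
  {"fingers":0.15,"linear":[0,0,-0.08],"roll":0},
  {"fingers":0.15,"linear":[0,0,-0.06],"roll":0},
  {"fingers":0.15,"linear":[0,0,0],"roll":0},
])

```text
clock: 23.75
eef_pos: [0.4126, 0.1458, 0.1512]
eef_rot: [-0.094, 0.996, -0.0, -0.0]
force: [0.1, -0.0, -0.0]
gripper_width: 0.423
grip_force: 0.0
```

Emit:
servo_tool([
  {"fingers":1,"linear":[0,0,0],"roll":0},
  {"fingers":1,"linear":[0,0,0],"roll":0},
  {"fingers":1,"linear":[0,0,0],"roll":0},
  {"fingers":1,"linear":[0,0,0],"roll":0},
  {"fingers":1,"linear":[0.015,-0.079,0.054],"roll":0},
  {"fingers":1,"linear":[0.015,-0.079,0.05],"roll":0},
  {"fingers":1,"linear":[0,0,0],"roll":0},
], force=25)

```text
clock: 24.45
eef_pos: [0.4144, 0.1375, 0.1571]
eef_rot: [-0.094, 0.996, 0.0, 0.0]
force: [0.1, 3.0, -0.4]
gripper_width: 0.151
grip_force: 25.4
```

Emit:
servo_tool([
  {"fingers":1,"linear":[0.015,-0.082,0.046],"roll":0},
  {"fingers":1,"linear":[0.015,-0.082,0.044],"roll":0},
  {"fingers":1,"linear":[0.016,-0.084,0.04],"roll":0},
  {"fingers":1,"linear":[0.016,-0.084,0.036],"roll":0},
  {"fingers":1,"linear":[0,0,0],"roll":0},
])

```text
clock: 24.95
eef_pos: [0.4175, 0.1206, 0.1653]
eef_rot: [-0.094, 0.996, -0.0, 0.0]
force: [0.6, -0.3, 0.3]
gripper_width: 0.149
grip_force: 24.6
```

Run:
```python
from plant import robot
import cv2,numpy as np
print(np.round(robot.get_obs()["eef_pos"],4))
a=robot.snapshot("side")["img"][:,:,::-1];b=robot.snapshot("top")["img"][:,:,::-1]
f=lambda i:cv2.resize(i,(400,560),interpolation=cv2.INTER_CUBIC)
cv2.imwrite("pics/fold1.png",np.hstack([f(a[110:250,260:360]),f(b[190:302,235:315])]))
```

```text
[0.4175 0.1206 0.1653]
```

View pics/fold1.png

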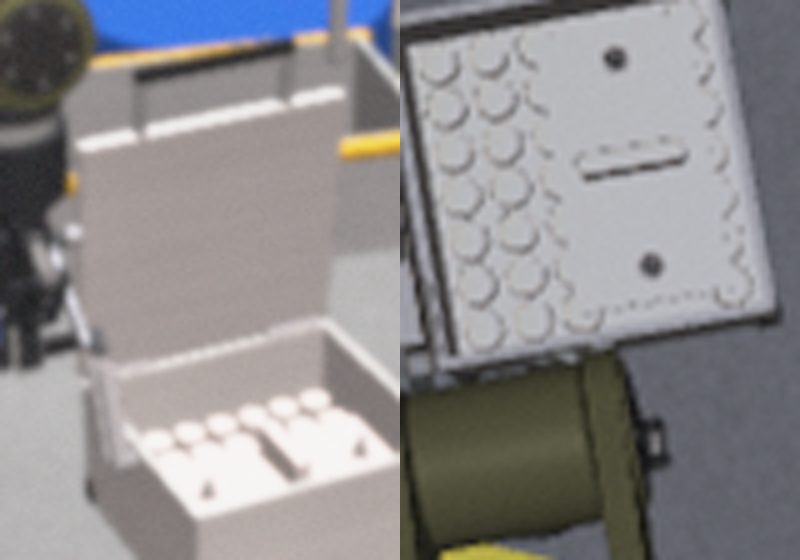

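The plate is still seated, and the knee is bent with the knob in the grip. The bar centre in the side crop is at (215,60). I'll work out the lid angle from that.

Run:
```python
from h import *
R=np.array([[np.cos(.1866),-np.sin(.1866)],[np.sin(.1866),np.cos(.1866)]])
for t in(1.3,1.35,1.4,1.45,1.5,1.55,1.6):
  d=.232*np.cos(t)-.006*np.sin(t)
  o=[]
  for x in(-.055,0,.055):
    w=[*(R@[x,.095-d]+[.5861,.1169]),.1+.232*np.sin(t)+.006*np.cos(t)]
    p=proj("side",w);o.append(np.round([(p[0]-260)*4,(p[1]-110)*4]))
  # lid top-edge inner corners (x=+-.1, 190 along, underside)
  for x in(-.1,.1):
    y=.095-.19*np.cos(t);z=.1+.19*np.sin(t)
    p=proj("side",[*(R@[x,y]+[.5861,.1169]),z]);o.append(np.round([(p[0]-260)*4,(p[1]-110)*4]))
  print(t,*o)
```

```text
1.3 [164. 110.] [240.  95.] [314.  79.] [ 99. 180.] [367. 122.]
1.35 [156. 100.] [232.  85.] [306.  69.] [ 93. 172.] [360. 114.]
1.4 [149.  91.] [224.  76.] [298.  61.] [ 87. 163.] [354. 106.]
1.45 [141.  83.] [217.  67.] [290.  52.] [ 81. 156.] [347.  99.]
1.5 [134.  75.] [209.  60.] [282.  45.] [ 76. 149.] [340.  93.]
1.55 [127.  68.] [201.  53.] [274.  39.] [ 70. 143.] [334.  87.]
1.6 [120.  63.] [194.  48.] [266.  34.] [ 64. 138.] [327.  82.]
```

Emit:
servo_tool([
  {"fingers":1,"linear":[-0.012,0.062,-0.03],"roll":0},
  {"fingers":1,"linear":[-0.012,0.062,-0.03],"roll":0},
  {"fingers":1,"linear":[0,0,0],"roll":0},
  {"fingers":1,"linear":[0,0,0],"roll":0},
])

```text
clock: 25.45
eef_pos: [0.4161, 0.1277, 0.162]
eef_rot: [-0.094, 0.996, 0.0, -0.0]
force: [1.6, -0.5, -0.2]
gripper_width: 0.15
grip_force: 24.5
```

```bash
cat > lid.py <<'E'
from plant import robot
from h import *
import cv2
R=np.array([[np.cos(.1866),-np.sin(.1866)],[np.sin(.1866),np.cos(.1866)]])
ref=cv2.imread("pics/fold1.png")
i=robot.snapshot("side")["img"][:,:,::-1];cv2.imwrite("pics/cur.png",i)
g=cv2.resize(i[110:250,260:360],(400,560),interpolation=cv2.INTER_CUBIC)
# bar: match patch of the fold1 bar + lid edge right half
pt=ref[30:130,200:350]
m=cv2.matchTemplate(g[:200],pt,cv2.TM_CCOEFF_NORMED);_,s,_,l=cv2.minMaxLoc(m);print("shift px(4x)",l[0]-200,l[1]-30,round(s,3))
E
python3 lid.py
```

```text
shift px(4x) -5 -3 0.925
```

Emit:
servo_tool([
  {"fingers":0.15,"linear":[0,0,0],"roll":0},
  {"fingers":0.15,"linear":[0,0,0],"roll":0},
  {"fingers":0.15,"linear":[0,0,0],"roll":0},
  {"fingers":0.15,"linear":[0,0,0],"roll":0},
])

```text
clock: 25.9
eef_pos: [0.4161, 0.1275, 0.1621]
eef_rot: [-0.094, 0.996, 0.0, -0.0]
force: [0.3, 0.7, -0.1]
gripper_width: 0.427
grip_force: 0.0
```

```bash
python3 lid.py
```

```text
shift px(4x) -5 -3 0.925
```

Emit:
servo_tool([
  {"fingers":0.15,"linear":[0,0,0.3],"roll":0},
  {"fingers":0.15,"linear":[0,0,0.7],"roll":0},
  {"fingers":0.15,"linear":[0,0,0.7],"roll":0},
  {"fingers":0.15,"linear":[0,0,0.7],"roll":0},
  {"fingers":0.15,"linear":[0,0,0.7],"roll":0},
  {"fingers":0.15,"linear":[0,0,0.7],"roll":0},
  {"fingers":0.15,"linear":[0,0,0.6],"roll":0},
  {"fingers":0.15,"linear":[0,0,0],"roll":0},
  {"fingers":0.15,"linear":[0.513,0.263,0],"roll":0},
  {"fingers":0.15,"linear":[0.513,0.263,0],"roll":0},
  {"fingers":0.15,"linear":[0.513,0.263,0],"roll":0},
  {"fingers":0.15,"linear":[0.513,0.263,0],"roll":0},
  {"fingers":0.15,"linear":[0.513,0.263,0],"roll":0},
  {"fingers":0.15,"linear":[0.513,0.263,0],"roll":0},
  {"fingers":0.15,"linear":[0,0,0],"roll":0},
  {"fingers":0.15,"linear":[0,0,0],"roll":0},
])

```text
clock: 27.55
eef_pos: [0.5701, 0.2064, 0.3806]
eef_rot: [-0.094, 0.996, -0.0, -0.001]
force: [-0.0, -0.6, 0.0]
gripper_width: 0.423
grip_force: 0.0
```

```bash
python3 lid.py
python3 - <<'E'
import numpy as np
th=.1866
def P(t):
    d=.232*np.cos(t)-.006*np.sin(t);return np.array([np.sin(th)*d,-np.cos(th)*d,.232*np.sin(t)+.006*np.cos(t)])
a=np.linspace(1.51,0,25)
for i in range(24):print(round(a[i],2),np.round((P(a[i+1])-P(a[i]))/.05,3).tolist())
E
```

```text
shift px(4x) -5 -3 0.927
1.51 [0.054, -0.286, -0.019]
1.45 [0.054, -0.285, -0.038]
1.38 [0.053, -0.282, -0.056]
1.32 [0.052, -0.278, -0.074]
1.26 [0.051, -0.273, -0.091]
1.2 [0.05, -0.266, -0.109]
1.13 [0.049, -0.259, -0.125]
1.07 [0.047, -0.251, -0.142]
1.01 [0.046, -0.242, -0.157]
0.94 [0.044, -0.231, -0.173]
0.88 [0.042, -0.22, -0.187]
0.82 [0.039, -0.208, -0.201]
0.76 [0.037, -0.195, -0.214]
0.69 [0.034, -0.182, -0.226]
0.63 [0.032, -0.168, -0.237]
0.57 [0.029, -0.153, -0.247]
0.5 [0.026, -0.137, -0.257]
0.44 [0.023, -0.121, -0.265]
0.38 [0.02, -0.104, -0.272]
0.31 [0.016, -0.087, -0.278]
0.25 [0.013, -0.07, -0.283]
0.19 [0.01, -0.052, -0.287]
0.13 [0.006, -0.034, -0.29]
0.06 [0.003, -0.016, -0.292]
```

Emit:
servo_tool([
  {"fingers":0.15,"linear":[0,0,-0.5],"roll":0},
  {"fingers":0.15,"linear":[0,0,-0.5],"roll":0},
  {"fingers":0.15,"linear":[0,0,-0.32],"roll":0},
  {"fingers":0.15,"linear":[0,0,0],"roll":0},
  {"fingers":1,"linear":[0,0,0],"roll":0},
  {"fingers":1,"linear":[0,0,0],"roll":0},
  {"fingers":1,"linear":[0,0,0],"roll":0},
  {"fingers":1,"linear":[0,0,0],"roll":0},
  {"fingers":1,"linear":[0,0,0],"roll":0},
], force=40)

```text
clock: 28.5
eef_pos: [0.5701, 0.2063, 0.3179]
eef_rot: [-0.094, 0.996, 0.0, 0.001]
force: [-4.2, -1.6, 6.5]
gripper_width: 0.121
grip_force: 39.3
```

Emit:
servo_tool([
  {"fingers":1,"linear":[0.027,-0.143,-0.009],"roll":0},
  {"fingers":1,"linear":[0.027,-0.143,-0.01],"roll":0},
  {"fingers":1,"linear":[0.054,-0.285,-0.038],"roll":0},
  {"fingers":1,"linear":[0.053,-0.282,-0.056],"roll":0},
  {"fingers":1,"linear":[0.052,-0.278,-0.074],"roll":0},
  {"fingers":1,"linear":[0,0,0],"roll":0},
])

```text
clock: 29.1
eef_pos: [0.5809, 0.1487, 0.3081]
eef_rot: [-0.094, 0.996, 0.0, 0.001]
force: [-4.4, -2.2, 5.9]
gripper_width: 0.121
grip_force: 41.1
```

Emit:
servo_tool([
  {"fingers":1,"linear":[0.051,-0.273,-0.091],"roll":0},
  {"fingers":1,"linear":[0.05,-0.266,-0.109],"roll":0},
  {"fingers":1,"linear":[0.049,-0.259,-0.125],"roll":0},
  {"fingers":1,"linear":[0.047,-0.251,-0.142],"roll":0},
  {"fingers":1,"linear":[0.046,-0.242,-0.157],"roll":0},
  {"fingers":1,"linear":[0.044,-0.231,-0.173],"roll":0},
  {"fingers":1,"linear":[0.042,-0.22,-0.187],"roll":0},
  {"fingers":1,"linear":[0.039,-0.208,-0.201],"roll":0},
  {"fingers":1,"linear":[0.037,-0.195,-0.214],"roll":0},
  {"fingers":1,"linear":[0.034,-0.182,-0.226],"roll":0},
  {"fingers":1,"linear":[0.032,-0.168,-0.237],"roll":0},
  {"fingers":1,"linear":[0,0,0],"roll":0},
])

```text
clock: 30.3
eef_pos: [0.6042, 0.0231, 0.2118]
eef_rot: [-0.093, 0.996, -0.001, -0.001]
force: [-1.8, -5.2, -0.7]
gripper_width: 0.122
grip_force: 44.6
```

Emit:
servo_tool([
  {"fingers":1,"linear":[0.029,-0.153,-0.247],"roll":0},
  {"fingers":1,"linear":[0.026,-0.137,-0.257],"roll":0},
  {"fingers":1,"linear":[0.023,-0.121,-0.265],"roll":0},
  {"fingers":1,"linear":[0.02,-0.104,-0.272],"roll":0},
  {"fingers":1,"linear":[0.016,-0.087,-0.278],"roll":0},
  {"fingers":1,"linear":[0.013,-0.07,-0.283],"roll":0},
  {"fingers":1,"linear":[0.01,-0.052,-0.287],"roll":0},
  {"fingers":1,"linear":[0.006,-0.034,-0.25],"roll":0},
  {"fingers":1,"linear":[0,0,0],"roll":0},
])

```text
clock: 31.2
eef_pos: [0.6114, -0.015, 0.1048]
eef_rot: [-0.094, 0.996, -0.001, -0.0]
force: [1.3, -13.8, -1.1]
gripper_width: 0.123
grip_force: 47.2
```

Emit:
servo_tool([
  {"fingers":1,"linear":[0.004,-0.03,-0.1],"roll":0},
  {"fingers":1,"linear":[0,-0.01,-0.1],"roll":0},
  {"fingers":1,"linear":[0,0,-0.06],"roll":0},
  {"fingers":1,"linear":[0,0,0],"roll":0},
])

```text
clock: 31.6
eef_pos: [0.6116, -0.0161, 0.0928]
eef_rot: [-0.094, 0.996, -0.001, -0.0]
force: [0.3, -9.0, -1.0]
gripper_width: 0.121
grip_force: 47.4
```

Emit:
servo_tool([
  {"fingers":1,"linear":[0,-0.02,-0.04],"roll":0},
  {"fingers":1,"linear":[0,0,-0.04],"roll":0},
  {"fingers":1,"linear":[0,0,0],"roll":0},
])

```text
clock: 31.9
eef_pos: [0.6116, -0.0163, 0.0891]
eef_rot: [-0.094, 0.996, -0.0, -0.0]
force: [1.2, -5.9, -1.2]
gripper_width: 0.119
grip_force: 47.4
```

Emit:
servo_tool([
  {"fingers":1,"linear":[0,0,-0.04],"roll":0},
  {"fingers":1,"linear":[0,0,-0.04],"roll":0},
  {"fingers":1,"linear":[0,0,0],"roll":0},
])

```text
clock: 32.2
eef_pos: [0.6117, -0.0165, 0.0851]
eef_rot: [-0.094, 0.996, -0.0, 0.0]
force: [1.9, -6.4, -2.7]
gripper_width: 0.122
grip_force: 47.7
```

Emit:
servo_tool([
  {"fingers":1,"linear":[0,0,-0.04],"roll":0},
  {"fingers":1,"linear":[0,0,-0.04],"roll":0},
  {"fingers":1,"linear":[0,0,0],"roll":0},
])

```text
clock: 32.5
eef_pos: [0.6119, -0.0165, 0.0836]
eef_rot: [-0.094, 0.996, -0.001, 0.001]
force: [-11.3, -7.0, 20.5]
gripper_width: 0.124
grip_force: 50.0
```

Emit:
servo_tool([
  {"fingers":1,"linear":[0,0,0.03],"roll":0},
  {"fingers":0.15,"linear":[0,0,0],"roll":0},
  {"fingers":0.15,"linear":[0,0,0],"roll":0},
  {"fingers":0.15,"linear":[0,0,0],"roll":0},
  {"fingers":0.15,"linear":[0,0,0],"roll":0},
  {"fingers":0.15,"linear":[0,0,0.3],"roll":0},
  {"fingers":0.15,"linear":[0,0,0.6],"roll":0},
  {"fingers":0.15,"linear":[0,0,0.8],"roll":0},
  {"fingers":0.15,"linear":[0,0,0.8],"roll":0},
  {"fingers":0.15,"linear":[0,0,0.8],"roll":0},
  {"fingers":0.15,"linear":[0,0,0.8],"roll":0},
  {"fingers":0.15,"linear":[0,0,0],"roll":0},
])

```text
clock: 33.7
eef_pos: [0.6127, -0.0158, 0.2956]
eef_rot: [-0.094, 0.996, -0.001, 0.005]
force: [0.7, -0.1, 0.1]
gripper_width: 0.428
grip_force: 0.0
```

Run:
```python
from plant import robot
import cv2,numpy as np
i=robot.snapshot("side")["img"][:,:,::-1];r=cv2.imread("pics/side0.png")
f=lambda a:cv2.resize(a,None,fx=4,fy=4,interpolation=cv2.INTER_CUBIC)
for n,(x0,y0,x1,y1) in dict(bar=(320,222,375,250),lidcorner=(285,205,325,245),knob=(268,240,296,265),farcorner=(350,190,380,225)).items():
    m=cv2.matchTemplate(f(i[y0-10:y1+10,x0-10:x1+10]),f(r[y0:y1,x0:x1]),cv2.TM_CCOEFF_NORMED);_,s,_,l=cv2.minMaxLoc(m)
    print(n,(l[0]-40)/4,(l[1]-40)/4,round(s,3))
```

```text
bar 0.0 0.0 0.998
lidcorner 0.0 0.0 0.997
knob 0.0 0.0 0.999
farcorner 0.0 0.0 0.996
```

The side picture now matches the starting one exactly, so the lid is fully shut. I'll hand the job in.

```bash
python3 -c "
from plant import robot
print(robot.job_done())"
```

```text
the job is handed in; nothing more can be done
None
```

The job is handed in at about 34 s of the 72 s: the lid locked on the stay, the plate went onto both studs, and the knee was folded with the lid up. The lid was then lowered shut under control, and no verdict was returned.

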